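# Put the reference probe into the dry block

### The job

First slide the shutter on the dry-block unit fully open to uncover the small probe well. Then draw the long-stemmed probe (the one with the tall flat-sided handle) out of the leaning holder and lower it gently, without letting it fall, all the way down into that well, and let go so that it stands upright with its collar on the block. Leave the short round-handled probe in the holder, leave the shutter open, and do not disturb the jar, the pot or the tape roll.

Things in the scene. Friction and masses are not known exactly. Their poses are not given: they have to be found in the camera images.
- dry_block: Fixed bench unit: bare metal block (100 x 140 mm) in a light housing (124 x 164 mm), yaw varies. Origin: centre of underside; z up, y along its long side, display on the -x side. Flat block top at z = 82 mm. Four open 19 mm tube wells in a row at x = +27 mm (not for the probe). Two guide rails 7 mm high along y, inner faces 20 mm either side of the probe well.
- well_mouth (a point): Centre of the probe well's mouth, level with the block's flat top (20 mm to -x and 30 mm to -y of the block's centre). Vertical hole, 11 mm across, 64 mm deep, mouth chamfered by 3 mm. Axes as the block's.
- shutter (a joint): Travel in m of the shutter along the block's +y: 0 = right over the probe well, 0.05 = fully open against its stop. It starts within 8 mm of closed. Slides with about 1.5 N of friction and stays where it is left.
- shutter_tab (a point): Middle of the shutter's upright tab, 18 mm above the block's top. Tab: 10 mm thick along y (the sliding direction), 24 mm wide along x, its top 28 mm above the block's top; it stands in the middle of a flat plate, 36 x 34 mm, 4 mm thick, that covers the well. Axes as the block's.
- probe_holder: Fixed stand, foot 110 x 146 mm, side cheeks 78 mm high; between them a block with two sleeves 84 mm apart along y, leaning 25 degrees, upper ends to the stand's -x side. Origin: centre of underside; z up; yaw 1.3 to 1.8, so -x is towards the robot's right. Sleeves 10.5 mm across, 50 mm long, open below, mouths 5 mm to +x of the origin, 75 mm up. Which probe is in which sleeve varies.
- stem_probe: Probe to be moved, 144 mm long, about 0.08 kg, loose in a sleeve, leaning about 28 degrees to the robot's right. Origin: on its axis at the underside of its round collar (24 mm across, 6 mm thick); z along the axis to the handle end. Flat-sided handle from z = 6 to 84 mm, 26 mm along x, 22 mm along y; below the collar a steel stem 8 mm across, 60 mm long, tapered point.
- stem_probe_tip (a point): Tip of the stem of stem_probe, 60 mm below its collar; axes as the probe's.
- stub_probe: The other probe, which stays in its sleeve: short round handle, 34 mm across, up to 54 mm above its collar; 8 mm stem only 36 mm long. Origin at the underside of its collar, z along the axis to the handle end.
- jar: Bystander: reagent jar with screw cap, 75 mm across, 130 mm high, origin at the centre of its underside.
- pot: Bystander: small pot with ribbed lid, 48 mm across, 52 mm high, origin at the centre of its underside.
- tape: Bystander: roll of tape lying flat, 81 mm across, 19 mm high, origin at the centre of its underside.

How it is judged:
By the outcome, as a careful person would: the job done as asked, in the order asked, and still so for the second after the job is handed in, with the robot touching nothing.
It also fails if it takes over 72 s, if anything falls off the work surface, if the arm or the gripper's body presses on something with over 40 N, if the wrist force passes 120 N, or if a joint passes its speed limit or range.

### The arm

A 6-joint arm with a two-finger parallel gripper is mounted at the origin on a cart in front of the work surface, level with it; the furniture and walls round the work are solid. World frame = base frame: x ahead of the robot, y to its left, z up, the work surface at z = 0. Lengths are in m, angles in rad, forces in N, time in s.
With the tool pointing down it reaches from about 0.4 to 0.825 m from the base axis. Payload 7 kg.
Tool frame: the origin (TCP) lies at the very end of the fingers, on their centre line; the grasp point (between the pads) lies 19 mm behind it; y points along the fingers, x is the direction in which the jaws open and shut, and the axes are right-handed (so a half turn about y gives the same grasp; the last joint's range is limited). The gripper opens to 88 mm and grips with 3 to 60 N. Pads are 19 mm wide; open, the fingers measure 130 mm over their backs; the gripper's body (78 mm by 193 mm) begins 47 mm behind the grasp point.
Start: joints at [-0.851, 0.359, 0.012, 0, -1.224, -0.288], TCP at [0.282, -0.613, 0.227] pointing down, gripper open.
Joint ranges: [-3.07, 3.07], [-1.43, 2.12], [-1.02, 1.25], [-3.03, 1.67], [-3.05, -0], [-3.03, 3.03]. Speed limits (rad/s): [2.39, 2.39, 3.01, 3.14, 3.14, 3.14].

### API

Orientations are given as [roll, pitch, yaw] about the fixed x, y, z axes, in that order (R = Rz(yaw) Ry(pitch) Rx(roll)).
In Python, from station import arm gives the robot as it stands.
- The arm moves only by the tool move_arm, never from a script. Its arguments are lists of equal length, an entry for each row: "jaw": the closure, from 0 (fully open) to 1 (shut); "offset": the shift along the tool's x, y, z in m, a list of three; "roll": the turn about the tool's y in rad. In form: {"jaw": [jaw, ...], "offset": [[dx, dy, dz], ...], "roll": [roll, ...]}. A call has 1 to 5 rows; each row shifts and turns the commanded pose from where the row before left it, along the tool's axes as they then stand; what a row does not reach is not made up. A row lasts 1/8 s, in which the tool goes at most 62.5 mm and 10.7 degrees, less where a joint would pass 70% of its speed; a pose out of reach is approached as far as the arm can. A call is refused whole if a number of a shift passes 0.0625 or a number of a turn 0.188, either way. A call with a gripper value outside its range is refused whole. The fingers move at their own pace and stop on an object; "grip_force" is the grip in N (left out, the last holds). Time passes only in rows, so rows that do not move let the fingers close. It gives the time, the measured TCP pose, the force and the opening at its end, in the units of the state.
- arm.get_state(): the state, without advancing time (a new reading comes with each control period).
- arm.grab_frame(name): name is "side" or "top" or "wrist"; returns a dict with "pixels" (384x512x3 uint8, blue, green, red), "fovy" (degrees; the focal length in pixels is half the picture's height over the tangent of half this angle, whatever the lens; pixels are square), "cx", "cy" (the principal point, pixels), "position" and "attitude" of the camera in the world; the wrist camera has in their place "hand_eye" (4x4, takes a point from camera to tool coordinates, whose origin is the TCP and whose axes are the tool frame's). Camera axes: x right, y down, z forward; pixel columns grow to the right and rows downward; lengths in m; the calibration is good to about 2 mm. The wrist camera is an equidistant fisheye: a pixel r from the principal point sees the ray r / f radians off the axis. A picture is of the moment at which its call begins: read the wrist's pose just before it. There is no depth.
- arm.job_done(): hands the job in, once; it reports no verdict.
Trained networks look in a picture, given as the dict that the camera call returned (one of the last four; its "shot" number tells which), for a name from the list of things; names that differ only in an ending like _2 or _b are one class to them, and where a whole thing is asked for, a point or a joint stands for the part that bears it (a point fixed in the world has none). Each returns a list of dicts, best first, with "p" (0 to 1); they miss things now and then, are a little off and sometimes report something else, mostly with a low value. They report only what shows in the picture. A call takes as long as a camera call.
- arm.recognise(picture, thing): "position" ([x, y, z] in m, in world coordinates, good to about 4 mm: the middle of the surface that is visible of it).
- arm.landmark_of(picture, thing): "position" ([x, y, z] in m, in world coordinates, good to about 4 mm: a listed point, or the origin of a listed thing).
The state is a dict: "t": time; "q": joint angles; "qd": joint speeds; "joint_efforts": joint torques, N m; "eef_pos": TCP position; "ee_rot": TCP orientation; "force": force on the tool from outside, world axes, zero at the start; "moment": the same for the moment, N m; "width": finger opening in m.
Only numpy, scipy, OpenCV 4.12 (cv2) and the standard library are available. Lean on these libraries where they do the work, as an engineer would, in place of code of your own. Each camera call takes 0.05 s, during which the arm holds its last target.

## Working session

There is one attempt and no reset: what is moved stays moved. The work goes in short steps, Python scripts to look and compute and a tool call to move; the robot and the scene stay as the last step left them, time stands still between calls to the robot, and variables do not carry over. Pictures are saved under pics/ and viewed, and the job is handed in when it is done.

Besides the shell and the picture viewer there is one more tool, called by a JSON object that holds its "op" and its "data", one argument or row to a line. move_arm: Moves the arm, as the interface text tells. Its arguments: {"type":"object","properties":{"jaw":{"type":"array","items":{"type":"number"}},"offset":{"type":"array","items":{"type":"array","items":{"type":"number"}}},"roll":{"type":"array","items":{"type":"number"}},"grip_force":{"type":"number"}},"required":["jaw","offset","roll"]}

```bash
ls; mkdir -p pics
cat > h.py <<'E'
import numpy as np, cv2, json
from scipy.spatial.transform import Rotation as R
from station import arm
E
python3 - <<'E'
from h import *
s=arm.get_state(); print(s)
for n in ("side","top","wrist"):
    f=arm.grab_frame(n); cv2.imwrite(f"pics/{n}0.png",f["pixels"]); print({k:v for k,v in f.items() if k!="pixels"})
    for t in ["dry_block","well_mouth","shutter_tab","shutter","probe_holder","stem_probe","stem_probe_tip","stub_probe","jar","pot","tape"]:
        try: print(n,t,[(np.round(d["position"],3),round(d["p"],2)) for d in arm.landmark_of(f,t)[:2]])
        except Exception as e: print(t,e)
    for t in ["stem_probe","stub_probe","shutter_tab"]:
        try: print(n,"rec",t,[(np.round(d["position"],3),round(d["p"],2)) for d in arm.recognise(f,t)[:2]])
        except Exception as e: print(t,e)
E
```

```text
pics
{'t': 0.0, 'q': array([-8.50909768e-01,  3.59409091e-01,  1.10372134e-02, -3.75384134e-04,
       -1.22410505e+00, -2.88111480e-01]), 'qd': array([ 6.61366254e-04, -3.07602145e-05,  3.82002308e-04,  1.18804463e-03,
        1.04333379e-03,  2.02745951e-04]), 'joint_efforts': array([ 2.57802158e-04, -5.82718098e+01,  2.93056977e+01,  6.99683100e+00,
        6.87731575e-03, -1.87558030e-04]), 'eef_pos': array([ 0.28224999, -0.61259695,  0.22559437]), 'ee_rot': array([-1.57065708e+00, -1.71160269e-03,  2.00244344e+00]), 'force': array([-0.07955597,  0.15709025,  0.11756356]), 'moment': array([-0.02369406, -0.01270148, -0.00071287]), 'width': 0.0875037844702648}
{'fovy': 50.40014531684195, 'cx': 255.62817337517276, 'cy': 183.68638695704476, 'position': array([0.19520983, 0.90281465, 0.80037081]), 'attitude': array([-2.22016804,  0.0193955 , -2.73553836]), 'shot': 1}
side dry_block [(array([ 0.481,  0.2  , -0.005]), 0.88)]
side well_mouth [(array([0.471, 0.17 , 0.083]), 0.72)]
side shutter_tab [(array([0.47 , 0.178, 0.099]), 0.45)]
shutter it knows: dry_block, jar, pot, probe_holder, 
[... 2120 characters left out ...]
02],
       [ 0.00000000e+00,  0.00000000e+00,  0.00000000e+00,
         1.00000000e+00]]), 'shot': 3}
wrist dry_block [(array([0.479, 0.199, 0.003]), 0.88)]
wrist well_mouth [(array([0.474, 0.167, 0.08 ]), 0.91)]
wrist shutter_tab [(array([0.466, 0.175, 0.1  ]), 0.69)]
shutter it knows: dry_block, jar, pot, probe_holder, shutter_tab, stem_probe, stem_probe_tip, stub_probe, tape, well_mouth
wrist probe_holder [(array([0.482, 0.201, 0.   ]), 0.66)]
wrist stem_probe [(array([0.467, 0.174, 0.102]), 0.65)]
wrist stem_probe_tip []
wrist stub_probe []
wrist jar []
wrist pot [(array([0.472, 0.17 , 0.083]), 0.49)]
wrist tape []
wrist rec stem_probe []
wrist rec stub_probe []
wrist rec shutter_tab []
```

View pics/side0.png

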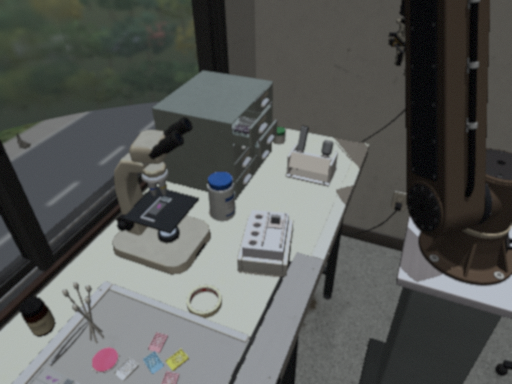

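View pics/top0.png

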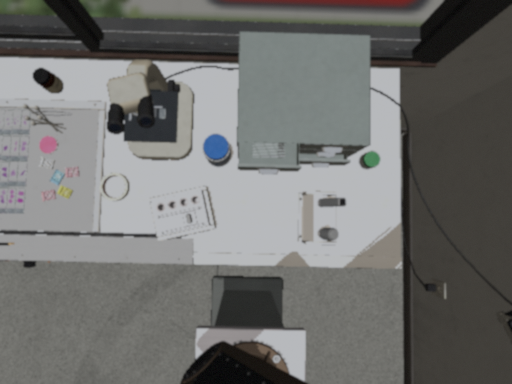

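View pics/wrist0.png

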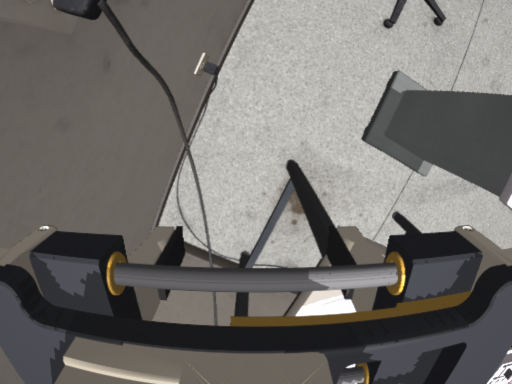

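Run:
```python
from h import *
t=cv2.imread("pics/top0.png"); s=cv2.imread("pics/side0.png")
a=cv2.resize(t[175:250,140:230],None,fx=6,fy=6,interpolation=cv2.INTER_CUBIC)
cv2.imwrite("pics/c1.png",a)
cv2.imwrite("pics/c2.png",cv2.resize(t[140:260,270:390],None,fx=5,fy=5,interpolation=cv2.INTER_CUBIC))
cv2.imwrite("pics/c3.png",cv2.resize(s[195:285,225:305],None,fx=6,fy=6,interpolation=cv2.INTER_CUBIC))
cv2.imwrite("pics/c4.png",cv2.resize(s[100:200,260:380],None,fx=6,fy=6,interpolation=cv2.INTER_CUBIC))
```

```text
(no output)
```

View pics/c1.png

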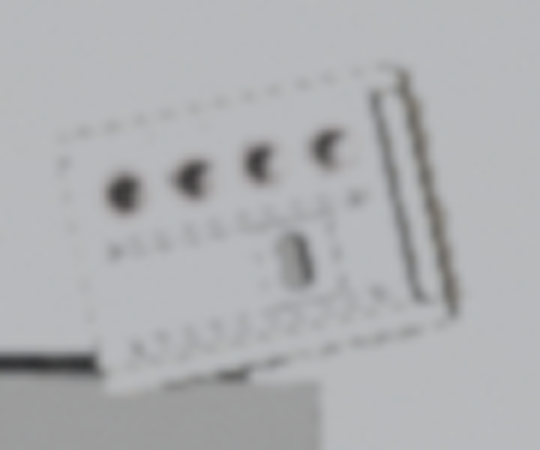

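View pics/c2.png

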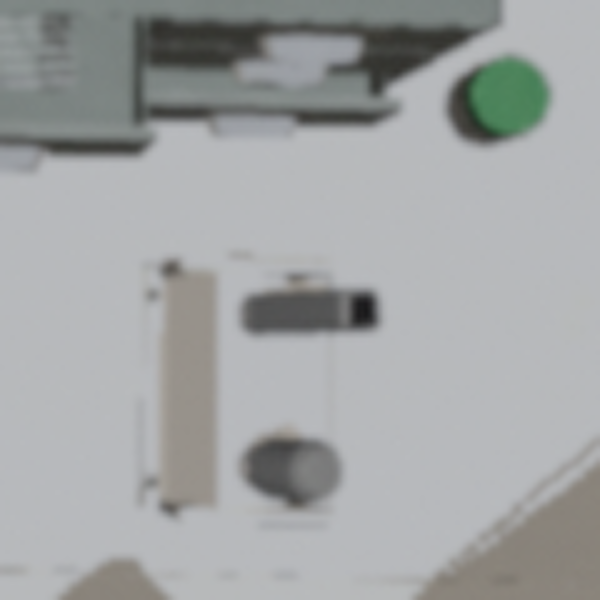

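View pics/c3.png

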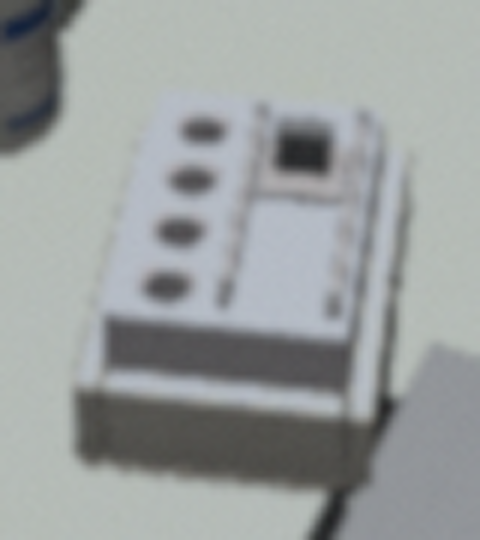

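View pics/c4.png

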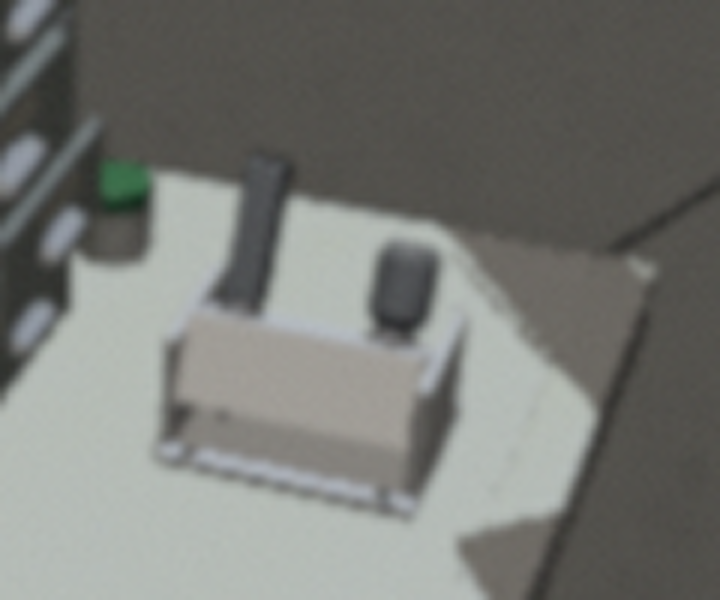

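```bash
cat >> h.py <<'E'
def cam(f):
    fl=192/np.tan(np.radians(f["fovy"])/2)
    return fl, R.from_euler('xyz',f["attitude"]).as_matrix(), np.array(f["position"])
def ray(f,u,v):
    fl,A,p=cam(f); d=A@np.array([(u-f["cx"])/fl,(v-f["cy"])/fl,1]); return p,d/np.linalg.norm(d)
def proj(f,P):
    fl,A,p=cam(f); c=(np.atleast_2d(P)-p)@A; return np.c_[c[:,0]/c[:,2]*fl+f["cx"],c[:,1]/c[:,2]*fl+f["cy"]]
def tri(r1,r2):
    (p,d),(q,e)=r1,r2; s=np.linalg.lstsq(np.c_[d,-e],q-p,rcond=None)[0]; a=p+s[0]*d;b=q+s[1]*e; return (a+b)/2,np.linalg.norm(a-b)
E
python3 - <<'E'
from h import *
import pickle
acc={};F={}
for i in range(4):
  for n in ("side","top"):
    f=arm.grab_frame(n); F[n]=f
    for t in ["dry_block","well_mouth","shutter_tab","probe_holder","stem_probe","stub_probe","jar","pot"]:
        for d in arm.landmark_of(f,t)[:2]: acc.setdefault((t,n),[]).append(np.r_[d["position"],d["p"]])
pickle.dump(F,open("F0.pkl","wb"))
for k,v in acc.items(): print(k,np.round(np.array(v),3).tolist())
print(arm.get_state()["t"])
print("drawer R corner",tri(ray(F["top"],349.6,161),ray(F["side"],276.7,120)))
for z in (0.1,.2,.3):
  for uv in [(349.6,161),(297,168),(370,145)]:
    p,d=ray(F["top"],*uv); print(z,uv,np.round(p+d*(z-p[2])/d[2],3))
E
python3 - <<'E'
import cv2
s=cv2.imread("pics/side0.png")
cv2.imwrite("pics/c5.png",cv2.resize(s[60:210,150:350],None,fx=4,fy=4,interpolation=cv2.INTER_CUBIC))
E
```

```text
('well_mouth', 'side') [[0.472, 0.168, 0.084, 0.87], [0.553, 0.409, -0.002, 0.24], [0.473, 0.168, 0.083, 0.73], [0.473, 0.171, 0.083, 0.91], [0.521, -0.183, 0.072, 0.42], [0.47, 0.168, 0.084, 0.73]]
('shutter_tab', 'side') [[0.466, 0.179, 0.099, 0.66], [0.47, 0.177, 0.098, 0.74], [0.65, -0.334, 0.002, 0.22], [0.469, 0.177, 0.099, 0.5], [0.469, 0.177, 0.103, 0.72]]
('probe_holder', 'side') [[0.481, 0.204, -0.006, 0.7], [0.479, -0.19, 0.004, 0.67], [0.478, -0.187, 0.0, 0.74], [0.471, 0.174, 0.1, 0.43], [0.478, -0.188, -0.002, 0.75], [0.479, -0.189, -0.002, 0.86], [0.47, 0.177, 0.101, 0.54]]
('stem_probe', 'side') [[0.519, -0.179, 0.071, 0.77], [0.521, -0.18, 0.072, 0.73], [0.522, -0.182, 0.072, 0.65]]
('stub_probe', 'side') [[0.435, -0.185, 0.074, 0.74], [0.521, -0.178, 0.073, 0.57], [0.436, -0.187, 0.08, 0.43], [0.434, -0.187, 0.079, 0.46], [0.478, -0.188, 0.0, 0.28], [0.433, -0.19, 0.076, 0.56]]
('jar', 'side') [[0.661, 0.109, 0.002, 0.84], [0.659, 0.108, 0.0, 0.95], [0.658, 0.109, 0.0, 0.61], [0.66, 0.109, 0.001, 0.75]]
('pot', 'side') [[0.653, -0.334, 0.001, 0.45], [0.647, -0.335, 
[... 1296 characters left out ...]
334, 0.003, 0.55], [0.65, -0.335, 0.004, 0.77], [0.649, -0.337, 0.004, 0.67], [0.651, -0.335, 0.001, 0.71]]
('dry_block', 'side') [[0.478, 0.203, -0.005, 0.86], [0.468, 0.177, 0.099, 0.71], [0.661, 0.109, 0.004, 0.64], [0.481, 0.204, -0.006, 0.58]]
5.7
drawer R corner (array([ 0.6271067 , -0.24554521,  0.1383964 ]), np.float64(0.0028205561402775657))
0.1 (349.6, 161) [ 0.635 -0.257  0.1  ]
0.1 (297, 168) [ 0.612 -0.113  0.1  ]
0.1 (370, 145) [ 0.68  -0.313  0.1  ]
0.2 (349.6, 161) [ 0.618 -0.227  0.2  ]
0.2 (297, 168) [ 0.598 -0.098  0.2  ]
0.2 (370, 145) [ 0.659 -0.277  0.2  ]
0.3 (349.6, 161) [ 0.602 -0.197  0.3  ]
0.3 (297, 168) [ 0.584 -0.083  0.3  ]
0.3 (370, 145) [ 0.638 -0.241  0.3  ]
```

View pics/c5.png

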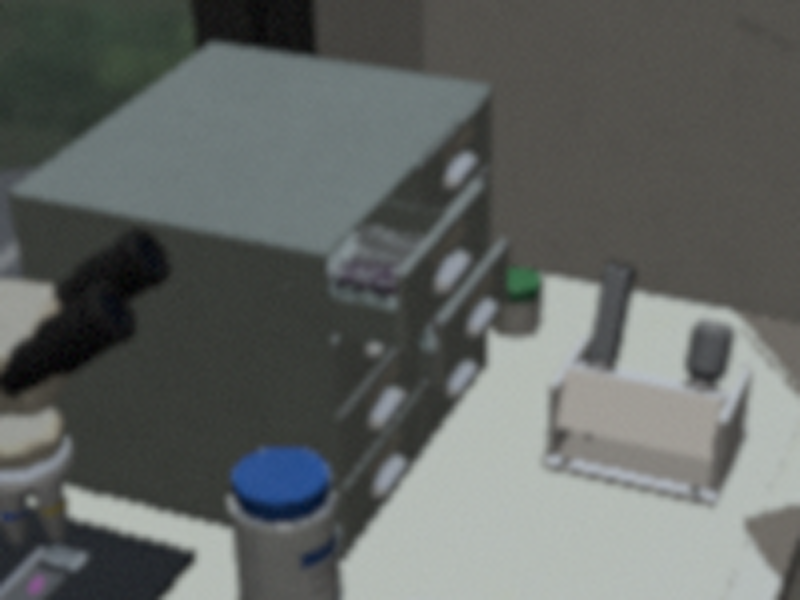

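Run:
```python
from h import *
import pickle
F=pickle.load(open("F0.pkl","rb"))
def un(n,u,v,z):
    p,d=ray(F[n],u,v); return p+d*(z-p[2])/d[2]
T=lambda x,y,z:un("top",140+(x+.5)/6-.5,175+(y+.5)/6-.5,z)
S=lambda x,y,z:un("side",225+(x+.5)/6-.5,195+(y+.5)/6-.5,z)
for G,pts in ((T,[(125,192),(192,180),(262,163),(330,148)]),(S,[(204,130),(192,180),(180,232),(167,286)])):
    P=np.array([G(*p,.082) for p in pts]); print(np.round(P,4)); d=P[0]-P[-1] if G is T else P[-1]-P[0]; print(np.degrees(np.arctan2(-d[0],d[1])))
print("tab top", T(293,258,.110), "housing corners",[np.round(T(*p,.06),3) for p in [(403,68),(455,315),(65,135),(105,390)]])
U=lambda x,y,z:un("top",270+(x+.5)/5-.5,140+(y+.5)/5-.5,z)
a,b=U(190,270,.078),U(190,505,.078);d=a-b;print("holder y dir yaw",np.arctan2(d[0],-d[1]),a,b)
a,b=U(216,272,.078),U(216,505,.078);d=a-b;print("holder y dir yaw",np.arctan2(d[0],-d[1]),a,b)
print("handle top end", [U(*p,.15) for p in [(360,310),(245,310)]])
```

```text
[[0.4982 0.2568 0.082 ]
 [0.5044 0.2266 0.082 ]
 [0.5129 0.195  0.082 ]
 [0.5206 0.1642 0.082 ]]
13.603871528582474
[[0.5185 0.1663 0.082 ]
 [0.5108 0.1978 0.082 ]
 [0.503  0.2289 0.082 ]
 [0.4954 0.2598 0.082 ]]
13.90427048066428
tab top [0.47024766 0.17509877 0.11      ] housing corners [array([0.56 , 0.134, 0.06 ]), array([0.445, 0.106, 0.06 ]), array([0.525, 0.291, 0.06 ]), array([0.407, 0.267, 0.06 ])]
holder y dir yaw 1.5832267323680707 [ 0.54421259 -0.14690072  0.078     ] [ 0.41503659 -0.14850651  0.078     ]
holder y dir yaw 1.5821959564715389 [ 0.54346687 -0.16134087  0.078     ] [ 0.41537291 -0.16280116  0.078     ]
handle top end [array([ 0.52095133, -0.22147715,  0.15      ]), array([ 0.51947634, -0.1623353 ,  0.15      ])]
```

{"op": "move_arm", "data": {
  "jaw": [0.3,0.6,0.6,0.6,0.6],
  "offset": [
    [0,-0.03,0],
    [0.05,0,-0.035],
    [0.05,0,-0.035],
    [0.05,0,-0.035],
    [0.05,0,-0.035]
  ],
  "roll": [0.188,0,0,0,0],
  "grip_force": 8
}}

```text
t: 6.32
eef_pos: [0.3703, -0.3834, 0.2568]
ee_rot: [-1.571, 0.0, 1.815]
force: [1.3, -0.2, -0.4]
width: 0.0431
```

{"op": "move_arm", "data": {
  "jaw": [0.6,0.6,0.6,0.6,0.6],
  "offset": [
    [0.052,0,-0.023],
    [0.052,0,-0.023],
    [0.052,0,-0.023],
    [0.052,0,-0.023],
    [0.052,0,-0.023]
  ],
  "roll": [0,0,0,0,0]
}}

```text
t: 6.95
eef_pos: [0.4187, -0.1033, 0.257]
ee_rot: [-1.572, 0.0, 1.815]
force: [1.7, 0.1, -0.3]
width: 0.035
```

{"op": "move_arm", "data": {
  "jaw": [0.6,0.6,0.6,0.6,0.6],
  "offset": [
    [0.052,0,-0.023],
    [0.052,0,-0.023],
    [0.052,0.02,-0.023],
    [0.052,0.03,-0.023],
    [0.052,0.03,-0.023]
  ],
  "roll": [0,0,0,0,0]
}}

```text
t: 7.58
eef_pos: [0.4669, 0.1741, 0.178]
ee_rot: [-1.572, -0.001, 1.816]
force: [0.9, -0.7, -0.2]
width: 0.0351
```

Run:
```python
from h import *
s=arm.get_state(); print(s["q"],s["eef_pos"],s["ee_rot"],s["width"],s["t"])
f=arm.grab_frame("wrist"); cv2.imwrite("pics/w1.png",f["pixels"])
for t in ("shutter_tab",): print([(np.round(d["position"],4),d["p"]) for d in arm.landmark_of(f,t)])
```

```text
[ 7.52120954e-01  1.05311763e-01 -4.41422521e-01  1.54546490e-04
 -1.02228570e+00 -2.07806396e+00] [0.4669407  0.17413273 0.17802616] [-1.57241311e+00 -7.47534576e-04  1.81573072e+00] 0.035089081460427905 7.575
[(array([0.4682, 0.1734, 0.0988]), 0.84)]
```

View pics/w1.png

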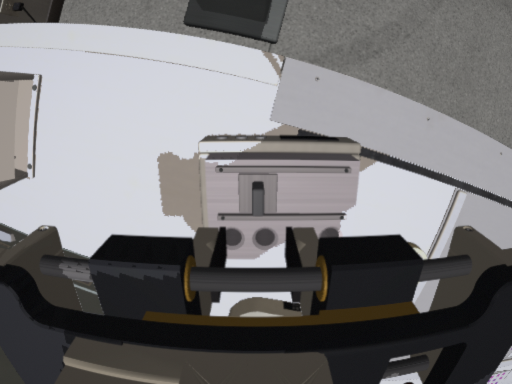

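{"op": "move_arm", "data": {
  "jaw": [0.6,0.6,0.6,0.9,0.9],
  "offset": [
    [0,0.04,-0.001],
    [0,0.032,0],
    [0,0.01,0],
    [0,0,0],
    [0,0,0]
  ],
  "roll": [0,0,0,0,0],
  "grip_force": 8
}}

```text
t: 8.3
eef_pos: [0.4686, 0.1726, 0.0976]
ee_rot: [-1.573, -0.001, 1.815]
force: [0.2, 0.2, -0.2]
width: 0.0205
```

{"op": "move_arm", "data": {
  "jaw": [0.9,0.9,0.9],
  "offset": [
    [0,0,0],
    [0,0,0],
    [0,0,0]
  ],
  "roll": [0,0,0]
}}

```text
t: 8.68
eef_pos: [0.4685, 0.1728, 0.0973]
ee_rot: [-1.573, -0.001, 1.815]
force: [-1.0, 1.0, 6.2]
width: 0.01
```

{"op": "move_arm", "data": {
  "jaw": [0.9,0.9,0.9,0.9],
  "offset": [
    [0.01,-0.001,0],
    [0.01,0,0],
    [0.01,0,0],
    [0.01,0,0]
  ],
  "roll": [0,0,0,0]
}}

```text
t: 9.18
eef_pos: [0.4587, 0.2119, 0.0974]
ee_rot: [-1.572, -0.0, 1.815]
force: [5.5, -1.3, -1.9]
width: 0.0097
```

{"op": "move_arm", "data": {
  "jaw": [0.9,0.9,0.9,0.9],
  "offset": [
    [0.003,0,0],
    [0.003,0,0],
    [0.003,0,0],
    [0,0,0]
  ],
  "roll": [0,0,0,0]
}}

```text
t: 9.68
eef_pos: [0.4568, 0.2184, 0.0974]
ee_rot: [-1.571, 0.003, 1.816]
force: [11.0, -8.3, -2.3]
width: 0.01
```

{"op": "move_arm", "data": {
  "jaw": [0.6,0.6,0.6,0.6,0.6],
  "offset": [
    [0,0,0],
    [0,0,0],
    [0,-0.03,0],
    [0,-0.05,0],
    [0,-0.05,0]
  ],
  "roll": [0,0,0,0,0]
}}

```text
t: 10.3
eef_pos: [0.4552, 0.2196, 0.2284]
ee_rot: [-1.57, 0.0, 1.815]
force: [1.3, 0.8, 0.7]
width: 0.0352
```

Run:
```python
from h import *
s=arm.get_state(); print(s["q"],s["eef_pos"],s["ee_rot"],s["width"],s["t"])
f=arm.grab_frame("wrist"); cv2.imwrite("pics/w2.png",f["pixels"])
for t in ("shutter_tab","well_mouth"): print([(np.round(d["position"],4),d["p"]) for d in arm.landmark_of(f,t)])
f=arm.grab_frame("wrist")
for t in ("shutter_tab","well_mouth"): print([(np.round(d["position"],4),d["p"]) for d in arm.landmark_of(f,t)])
```

```text
[ 8.38446836e-01  7.69122958e-02 -3.50278895e-01 -5.26029293e-04
 -1.14483499e+00 -2.16442423e+00] [0.45517222 0.21963151 0.22841208] [-1.56950903e+00  2.91125342e-04  1.81539780e+00] 0.035244665928676984 10.3
[(array([0.4548, 0.2145, 0.1006]), 0.61), (array([ 0.4765, -0.1889, -0.0032]), 0.49)]
[(array([0.4724, 0.1703, 0.0822]), 0.94)]
[(array([0.4566, 0.2168, 0.1001]), 0.55)]
[(array([0.4682, 0.1676, 0.0809]), 0.67)]
```

View pics/w2.png

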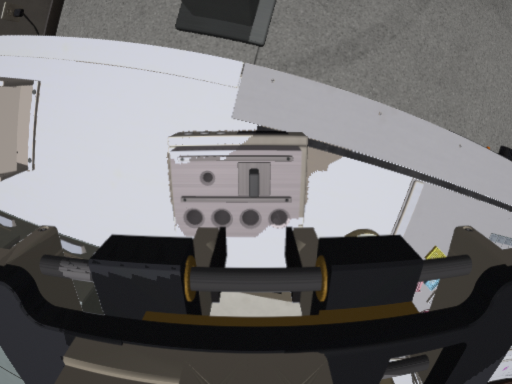

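```bash
cat >> h.py <<'E'
def wray(f,s,u,v):
    fl=192/np.tan(np.radians(f["fovy"])/2)
    du,dv=u-f["cx"],v-f["cy"]; r=np.hypot(du,dv); th=r/fl
    c=np.array([np.sin(th)*du/r,np.sin(th)*dv/r,np.cos(th)])
    H=np.array(f["hand_eye"]); A=R.from_euler('xyz',s["ee_rot"]).as_matrix()
    return A@H[:3,3]+s["eef_pos"], A@H[:3,:3]@c
def wproj(f,s,P):
    fl=192/np.tan(np.radians(f["fovy"])/2)
    H=np.array(f["hand_eye"]); A=R.from_euler('xyz',s["ee_rot"]).as_matrix()
    c=H[:3,:3].T@(A.T@(np.array(P)-s["eef_pos"])-H[:3,3]); r=np.hypot(c[0],c[1]); th=np.arctan2(r,c[2])
    return np.array([f["cx"]+fl*th*c[0]/r,f["cy"]+fl*th*c[1]/r])
def onz(r,z): return r[0]+r[1]*(z-r[0][2])/r[1][2]
E
python3 - <<'E'
from h import *
s=arm.get_state(); f=arm.grab_frame("wrist")
im=f["pixels"]; cv2.imwrite("pics/c6.png",cv2.resize(im[120:250,150:320],None,fx=4,fy=4,interpolation=cv2.INTER_CUBIC))
for uv in [(207,178),(194,217),(222,217),(250,217),(278,217)]: print(np.round(onz(wray(f,s,*uv),.082),4))
E
```

```text
[0.4676 0.1697 0.082 ]
[0.5155 0.1639 0.082 ]
[0.5075 0.1946 0.082 ]
[0.4999 0.2246 0.082 ]
[0.4925 0.2546 0.082 ]
```

View pics/c6.png

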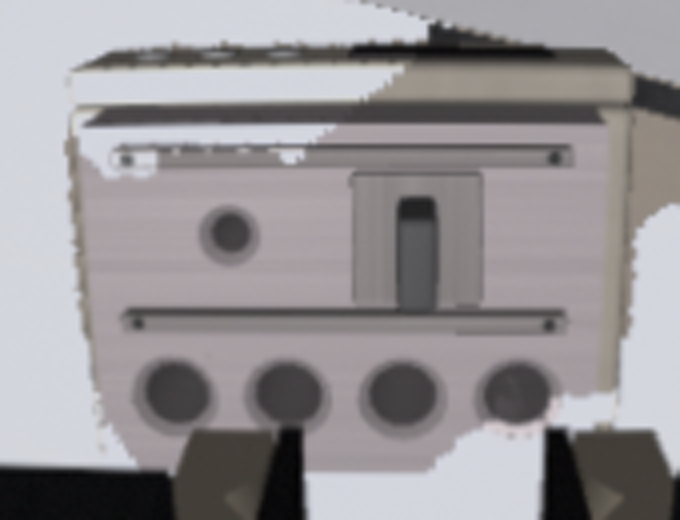

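```bash
cat >> h.py <<'E'
def plan(p0,y0,p1,y1,n):
    p0=np.array(p0);p1=np.array(p1)
    off=[];rl=[]
    for i in range(n):
        y=y0+(y1-y0)*i/n; d=(p1-p0)/n
        off.append([round(d[0]*np.cos(y)+d[1]*np.sin(y),4),round(-d[2],4),round(-d[0]*np.sin(y)+d[1]*np.cos(y),4)]); rl.append(round(-(y1-y0)/n,4))
    for i in range(0,n,5): print(off[i:i+5],rl[i:i+5])
E
python3 - <<'E'
from h import *
plan([.4552,.2196,.2284],1.815,[.521,-.211,.2284],3.145,10)
E
```

```text
[[np.float64(-0.0434), np.float64(-0.0), np.float64(0.004)], [np.float64(-0.0425), np.float64(-0.0), np.float64(0.0097)], [np.float64(-0.0408), np.float64(-0.0), np.float64(0.0153)], [np.float64(-0.0384), np.float64(-0.0), np.float64(0.0206)], [np.float64(-0.0353), np.float64(-0.0), np.float64(0.0255)]] [-0.133, -0.133, -0.133, -0.133, -0.133]
[[np.float64(-0.0316), np.float64(-0.0), np.float64(0.0299)], [np.float64(-0.0274), np.float64(-0.0), np.float64(0.0339)], [np.float64(-0.0227), np.float64(-0.0), np.float64(0.0372)], [np.float64(-0.0175), np.float64(-0.0), np.float64(0.0399)], [np.float64(-0.0121), np.float64(-0.0), np.float64(0.0418)]] [-0.133, -0.133, -0.133, -0.133, -0.133]
```

Run:
```python
from h import *
plan([.4552,.2196,.2284],1.815,[.44,.0,.2284],2.5,5)
plan([.44,0,.2284],2.5,[.46,-.211,.2284],3.145,5)
```

```text
[[np.float64(-0.0419), np.float64(-0.0), np.float64(0.0136)], [np.float64(-0.0396), np.float64(-0.0), np.float64(0.0192)], [np.float64(-0.0366), np.float64(-0.0), np.float64(0.0244)], [np.float64(-0.033), np.float64(-0.0), np.float64(0.0292)], [np.float64(-0.0287), np.float64(-0.0), np.float64(0.0334)]] [-0.137, -0.137, -0.137, -0.137, -0.137]
[[np.float64(-0.0285), np.float64(-0.0), np.float64(0.0314)], [np.float64(-0.0242), np.float64(-0.0), np.float64(0.0348)], [np.float64(-0.0195), np.float64(-0.0), np.float64(0.0376)], [np.float64(-0.0145), np.float64(-0.0), np.float64(0.0398)], [np.float64(-0.0093), np.float64(-0.0), np.float64(0.0414)]] [-0.129, -0.129, -0.129, -0.129, -0.129]
```

{"op": "move_arm", "data": {
  "jaw": [0.45,0.45,0.45,0.45,0.45],
  "offset": [
    [-0.042,0,0.0135],
    [-0.04,0,0.019],
    [-0.0365,0,0.0245],
    [-0.033,0,0.029],
    [-0.0285,0,0.0335]
  ],
  "roll": [-0.137,-0.137,-0.137,-0.137,-0.137]
}}

```text
t: 11.28
eef_pos: [0.44, -0.0015, 0.2261]
ee_rot: [-1.569, -0.001, 2.505]
force: [0.1, 0.3, -0.9]
width: 0.048
```

{"op": "move_arm", "data": {
  "jaw": [0.45,0.45,0.45,0.45,0.45],
  "offset": [
    [-0.0285,0,0.0315],
    [-0.024,0,0.035],
    [-0.0195,0,0.0375],
    [-0.0145,0,0.04],
    [-0.0095,0,0.0415]
  ],
  "roll": [-0.129,-0.129,-0.129,-0.129,-0.129]
}}

```text
t: 11.9
eef_pos: [0.4602, -0.2127, 0.2259]
ee_rot: [-1.571, -0.002, -3.134]
force: [1.2, 0.5, -0.5]
width: 0.0481
```

{"op": "move_arm", "data": {
  "jaw": [0.45,0.45,0.45],
  "offset": [
    [-0.03,0,0],
    [-0.031,0,0],
    [0,0,0]
  ],
  "roll": [0,0,0]
}}

```text
t: 12.28
eef_pos: [0.5226, -0.2112, 0.2249]
ee_rot: [-1.571, -0.004, -3.138]
force: [-1.3, 1.1, -0.2]
width: 0.0479
```

Run:
```python
from h import *
s=arm.get_state(); print(s["q"],s["eef_pos"],s["ee_rot"],s["width"],s["t"])
f=arm.grab_frame("wrist"); cv2.imwrite("pics/w3.png",f["pixels"])
for t in ("stem_probe","stub_probe"): print([(np.round(d["position"],4),d["p"]) for d in arm.landmark_of(f,t)])
th=np.radians(28)
for z in (0,60,84): print(z,wproj(f,s,[.521,-.182-z/1e3*np.sin(th),.074+z/1e3*np.cos(th)]))
```

```text
[-3.68935685e-02  1.79691085e-01 -2.37203852e-01 -1.19742895e-04
 -1.15755103e+00  4.02264823e-02] [ 0.52259157 -0.21117814  0.22493169] [-1.5710525  -0.00364228 -3.13830756] 0.047867275040191 12.275
[(array([ 0.5191, -0.1866,  0.0719]), 0.65)]
[(array([ 0.4353, -0.1886,  0.0778]), 0.66)]
0 [255.64822651 200.71939823]
60 [256.07484182 191.55148409]
84 [256.30286574 186.64683674]
```

View pics/w3.png

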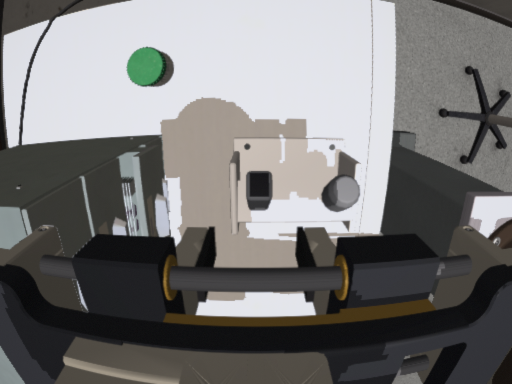

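{"op": "move_arm", "data": {
  "jaw": [0.45,0.45,0.45,0.45,0.45],
  "offset": [
    [0.002,0.035,0],
    [0,0.035,0],
    [0,0.025,0],
    [0,0.015,0],
    [0,0.007,0]
  ],
  "roll": [0,0,0,0,0]
}}

```text
t: 13.05
eef_pos: [0.5195, -0.2111, 0.1099]
ee_rot: [-1.571, -0.0, -3.138]
force: [-0.3, 0.1, -0.4]
width: 0.0482
```

{"op": "move_arm", "data": {
  "jaw": [0.9,0.9,0.9,0.9,0.9],
  "offset": [
    [0,0,0],
    [0,0,0],
    [0,0,0],
    [0,0,0],
    [0,0,0]
  ],
  "roll": [0,0,0,0,0],
  "grip_force": 12
}}

```text
t: 13.68
eef_pos: [0.5201, -0.2113, 0.1107]
ee_rot: [-1.571, 0.001, -3.138]
force: [-0.7, -1.0, 3.6]
width: 0.0219
```

Run:
```python
from h import *
s=arm.get_state(); print(s["eef_pos"],s["ee_rot"],s["width"],s["t"],s["force"])
f=arm.grab_frame("wrist"); cv2.imwrite("pics/w4.png",f["pixels"])
f=arm.grab_frame("side"); cv2.imwrite("pics/s4.png",cv2.resize(f["pixels"][60:210,220:420],None,fx=4,fy=4,interpolation=cv2.INTER_CUBIC))
```

```text
[ 0.52013162 -0.21126093  0.11072518] [-1.57057792e+00  6.81942669e-04 -3.13792677e+00] 0.02185526063283731 13.675 [-0.70729636 -1.02646819  3.56339636]
```

View pics/w4.png

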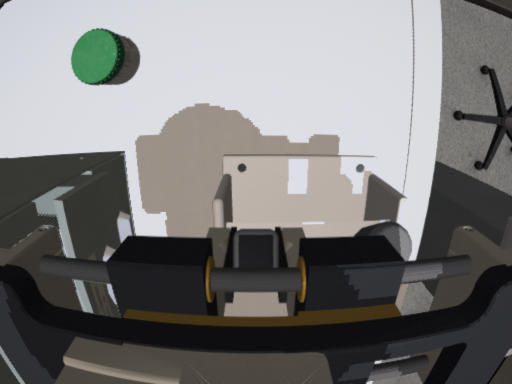

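View pics/s4.png

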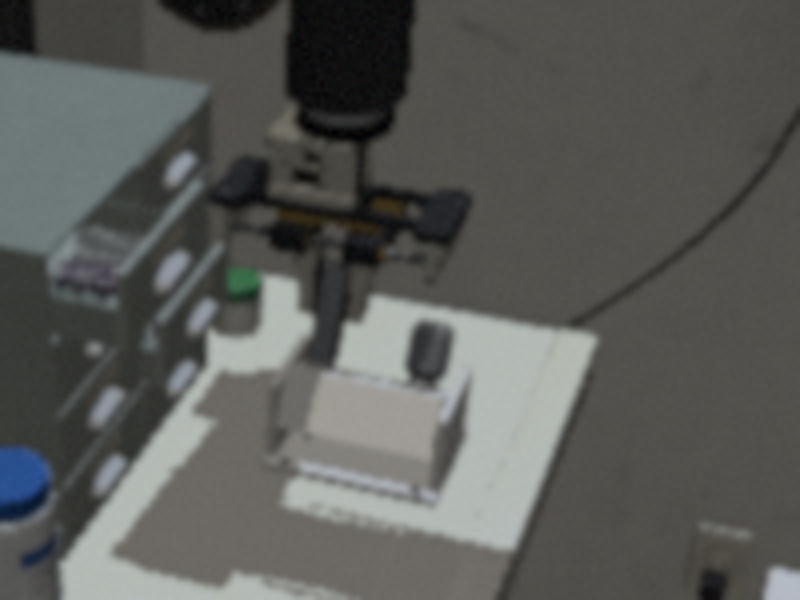

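{"op": "move_arm", "data": {
  "jaw": [0.9,0.9,0.9,0.9,0.9],
  "offset": [
    [0,-0.0134,0.0066],
    [0,-0.0134,0.0066],
    [0,-0.0134,0.0066],
    [0,-0.0134,0.0066],
    [0,-0.0134,0.0066]
  ],
  "roll": [0,0,0,0,0]
}}

```text
t: 14.4
eef_pos: [0.52, -0.2447, 0.1783]
ee_rot: [-1.571, 0.0, -3.138]
force: [-0.3, 0.1, -0.7]
width: 0.0221
```

{"op": "move_arm", "data": {
  "jaw": [0.9,0.9,0.9,0.9,0.9],
  "offset": [
    [0,-0.02,0.004],
    [0,-0.03,0],
    [0.02,-0.03,0],
    [0.04,0,0],
    [0,0,0]
  ],
  "roll": [0,0,0,0,0]
}}

```text
t: 15.02
eef_pos: [0.4581, -0.2485, 0.2586]
ee_rot: [-1.571, 0.002, -3.139]
force: [0.4, -0.9, -0.8]
width: 0.022
```

Run:
```python
from h import *
s=arm.get_state(); print(s["eef_pos"],s["ee_rot"],s["width"],s["t"],s["force"])
f=arm.grab_frame("wrist"); cv2.imwrite("pics/w5.png",f["pixels"])
f=arm.grab_frame("side"); cv2.imwrite("pics/s5.png",cv2.resize(f["pixels"][60:210,220:420],None,fx=4,fy=4,interpolation=cv2.INTER_CUBIC))
for t in ("stem_probe","stem_probe_tip"): print([(np.round(d["position"],4),d["p"]) for d in arm.landmark_of(f,t)])
f=arm.grab_frame("top"); cv2.imwrite("pics/t5.png",cv2.resize(f["pixels"][140:260,250:410],None,fx=4,fy=4,interpolation=cv2.INTER_CUBIC))
for t in ("stem_probe","stem_probe_tip"): print([(np.round(d["position"],4),d["p"]) for d in arm.landmark_of(f,t)])
```

```text
[ 0.4580803  -0.24854787  0.25863562] [-1.57097140e+00  1.55237490e-03 -3.13888368e+00] 0.021996976579645305 15.025 [ 0.37860046 -0.858853   -0.75704514]
[(array([ 0.459 , -0.2176,  0.2194]), 0.82), (array([0.4563, 0.2196, 0.0986]), 0.32)]
[(array([ 0.4601, -0.194 ,  0.1654]), 0.56), (array([0.6596, 0.112 , 0.0038]), 0.2)]
[]
[(array([0.4725, 0.1689, 0.0823]), 0.75), (array([0.4775, 0.2034, 0.0031]), 0.39)]
```

View pics/s5.png

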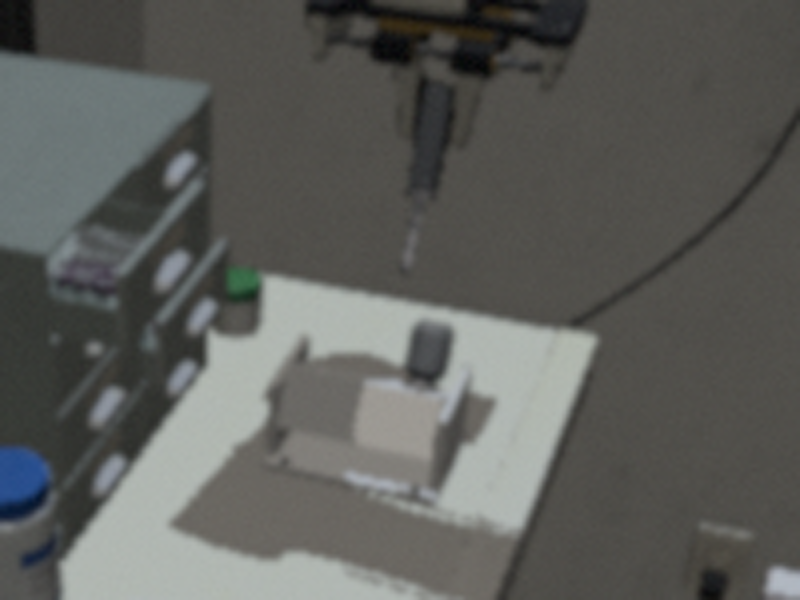

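View pics/w5.png

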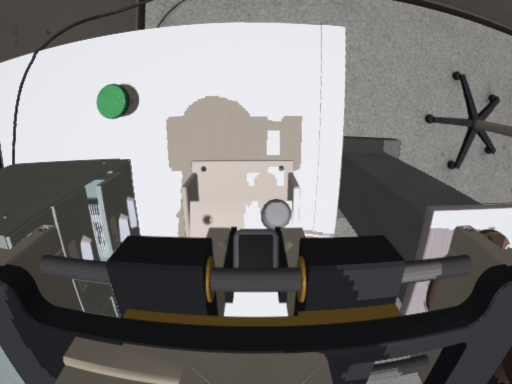

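{"op": "move_arm", "data": {
  "jaw": [0.9,0.9,0.9,0.9,0.9],
  "offset": [
    [-0.001,0,-0.03],
    [-0.001,0,-0.045],
    [-0.001,0,-0.05],
    [-0.002,0,-0.05],
    [-0.002,0,-0.05]
  ],
  "roll": [0,0,0,0,0]
}}

```text
t: 16.0
eef_pos: [0.4664, -0.0216, 0.2572]
ee_rot: [-1.571, -0.0, -3.138]
force: [-0.1, 0.1, 0.1]
width: 0.0223
```

{"op": "move_arm", "data": {
  "jaw": [0.9,0.9,0.9,0.9,0.9],
  "offset": [
    [-0.002,0,-0.05],
    [-0.001,0.01,-0.045],
    [-0.001,0.025,-0.03],
    [0,0.02,-0.014],
    [0,0,0]
  ],
  "roll": [0,0,0,0,0]
}}

```text
t: 16.62
eef_pos: [0.469, 0.1162, 0.2006]
ee_rot: [-1.569, -0.003, -3.136]
force: [-0.1, -0.4, -0.7]
width: 0.022
```

Run:
```python
from h import *
import pickle
s=arm.get_state(); print(s["eef_pos"],s["ee_rot"],s["width"],s["t"],s["force"])
w=arm.grab_frame("wrist"); cv2.imwrite("pics/w6.png",w["pixels"])
for n in ("side","top"):
    f=arm.grab_frame(n); pickle.dump((s,f),open(f"{n}6.pkl","wb"))
    print([(np.round(proj(f,[.4687,.1695,.082]),1))])
    for t in ("stem_probe","stem_probe_tip","well_mouth"): print(n,[(np.round(d["position"],4),d["p"]) for d in arm.landmark_of(f,t)])
    c=proj(f,[.4687,.1695,.12])[0].astype(int); print(c)
    cv2.imwrite(f"pics/{n}6.png",cv2.resize(f["pixels"][c[1]-50:c[1]+50,c[0]-60:c[0]+60],None,fx=6,fy=6,interpolation=cv2.INTER_CUBIC))
```

```text
[0.46901491 0.11622261 0.20055641] [-1.56869524 -0.00321535 -3.13640095] 0.02204142745824044 16.625 [-0.08012765 -0.35624965 -0.66194654]
[array([[275.8, 221.8]])]
side [(array([0.472 , 0.1449, 0.162 ]), 0.57)]
side [(array([0.4694, 0.1711, 0.1136]), 0.92)]
side [(array([0.4732, 0.1672, 0.0787]), 0.84)]
[275 210]
[array([[192. , 218.2]])]
top []
top []
top []
[189 218]
```

View pics/side6.png

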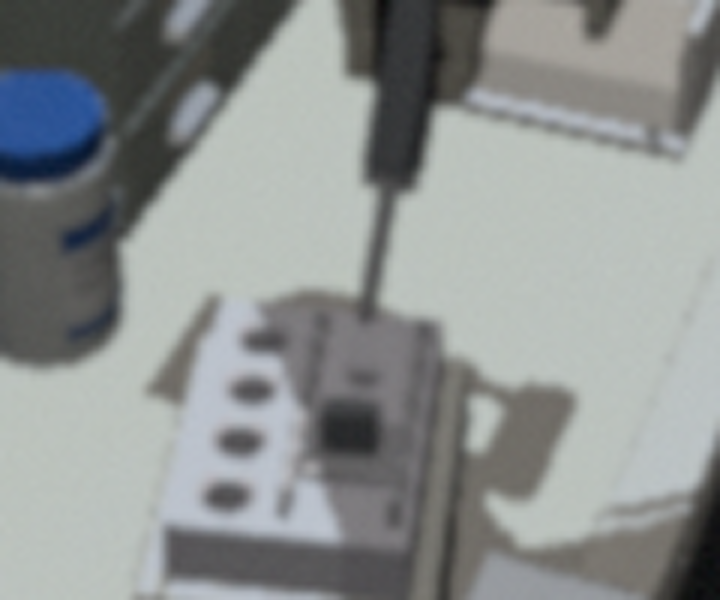

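View pics/top6.png

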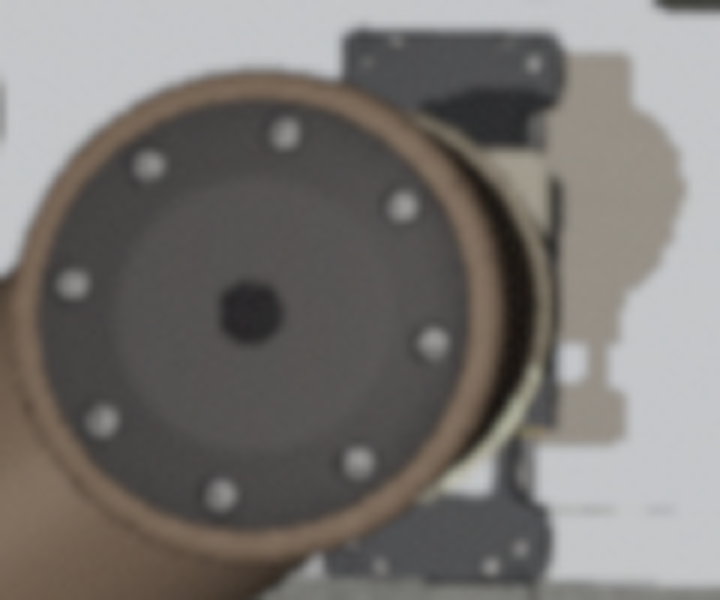

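View pics/w6.png

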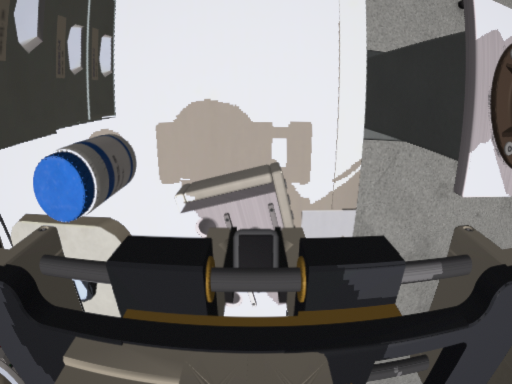

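Run:
```python
from h import *
import pickle
s,f=pickle.load(open("side6.pkl","rb"))
for P in ([.4687,.1695,.082],[.4687,.1695,.108],[.469,.1706,.108],[.469,.1711,.1136],[.469,.118,.2196],[.4787,.1695,.108],[.4687,.1795,.108]): print(P,np.round(proj(f,P),2))
w=ray(f,275.5,222.8);print("well",onz(w,.082))
t=ray(f,276.2,212.5)
for z in (.104,.108,.112): print("tip",onz(t,z))
```

```text
[0.4687, 0.1695, 0.082] [[275.84 221.83]]
[0.4687, 0.1695, 0.108] [[275.94 214.29]]
[0.469, 0.1706, 0.108] [[275.68 214.53]]
[0.469, 0.1711, 0.1136] [[275.63 212.99]]
[0.469, 0.118, 0.2196] [[283.77 167.62]]
[0.4787, 0.1695, 0.108] [[272.29 213.32]]
[0.4687, 0.1795, 0.108] [[274.53 216.72]]
well [0.46818306 0.17326491 0.082     ]
tip [0.4721571  0.15852971 0.104     ]
tip [0.4705663  0.16280493 0.108     ]
tip [0.4689755  0.16708015 0.112     ]
```

{"op": "move_arm", "data": {
  "jaw": [0.9,0.9,0.9,0.9],
  "offset": [
    [0,0.01,-0.001],
    [0,0.008,0],
    [0,0.004,0],
    [0,0,0]
  ],
  "roll": [0,0,0,0]
}}

```text
t: 17.58
eef_pos: [0.4695, 0.1165, 0.1797]
ee_rot: [-1.57, -0.001, -3.138]
force: [0.1, -0.6, -0.6]
width: 0.0217
```

Run:
```python
from h import *
s=arm.get_state(); print(s["eef_pos"],s["t"],s["force"])
f=arm.grab_frame("side")
cv2.imwrite("pics/side7.png",cv2.resize(f["pixels"][160:260,225:325],None,fx=6,fy=6,interpolation=cv2.INTER_CUBIC))
print(arm.landmark_of(f,"stem_probe_tip")[:1])
```

```text
[0.46953513 0.1165119  0.17972002] 17.575 [ 0.08236078 -0.57071772 -0.58816461]
[{'position': [0.4695, 0.1746, 0.0871], 'p': 0.92}]
```

View pics/side7.png

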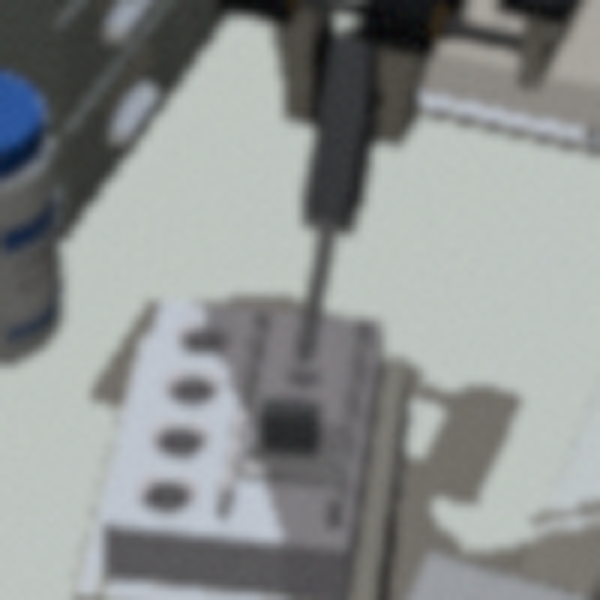

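{"op": "move_arm", "data": {
  "jaw": [0.9,0.9,0.9,0.9,0.9],
  "offset": [
    [0,0.003,-0.001],
    [0,0.003,0],
    [0,0.002,0],
    [0,0.002,0],
    [0,0,0]
  ],
  "roll": [0,0,0,0,0]
}}

```text
t: 18.3
eef_pos: [0.4696, 0.1176, 0.1701]
ee_rot: [-1.571, -0.0, -3.138]
force: [-1.2, 1.4, 0.1]
width: 0.0218
```

Run:
```python
from h import *
s=arm.get_state(); print(s["eef_pos"],s["t"],s["force"],s["moment"])
f=arm.grab_frame("side")
cv2.imwrite("pics/side8.png",cv2.resize(f["pixels"][180:260,235:315],None,fx=7,fy=7,interpolation=cv2.INTER_CUBIC))
print(arm.landmark_of(f,"stem_probe_tip")[:1])
```

```text
[0.46964849 0.11759941 0.17005739] 18.3 [-1.21530443  1.35612401  0.062738  ] [-0.00165408  0.08555809  0.02596332]
[{'position': [0.47, 0.1711, 0.079], 'p': 0.7}]
```

View pics/side8.png

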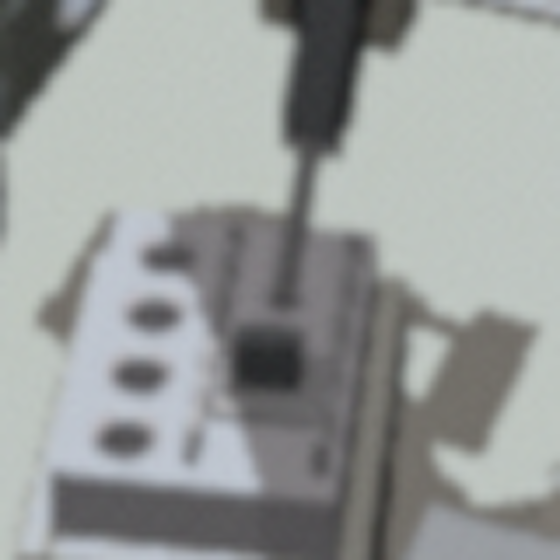

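{"op": "move_arm", "data": {
  "jaw": [0.9,0.9,0.9,0.9],
  "offset": [
    [0,0.002,0],
    [0,0.002,0],
    [0,0.001,0],
    [0,0,0]
  ],
  "roll": [0,0,0,0]
}}

```text
t: 18.9
eef_pos: [0.4697, 0.1176, 0.1651]
ee_rot: [-1.571, -0.0, -3.138]
force: [0.3, -0.1, -0.1]
width: 0.0217
```

{"op": "move_arm", "data": {
  "jaw": [0.9,0.9,0.9],
  "offset": [
    [0,-0.002,-0.005],
    [0,-0.002,-0.005],
    [0,0,0]
  ],
  "roll": [0,0,0],
  "grip_force": 10
}}

```text
t: 19.27
eef_pos: [0.4697, 0.1281, 0.1694]
ee_rot: [-1.571, 0.0, -3.138]
force: [-0.5, -0.3, -0.4]
width: 0.0218
```

Run:
```python
from h import *
s=arm.get_state(); print(s["eef_pos"],s["t"],s["force"],s["moment"])
f=arm.grab_frame("side")
cv2.imwrite("pics/side9.png",cv2.resize(f["pixels"][160:260,235:335],None,fx=6,fy=6,interpolation=cv2.INTER_CUBIC))
```

```text
[0.46970206 0.12806879 0.16943083] 19.275 [-0.47987851 -0.2878355  -0.38161951] [-0.40130094  0.25900385  0.06043602]
```

View pics/side9.png

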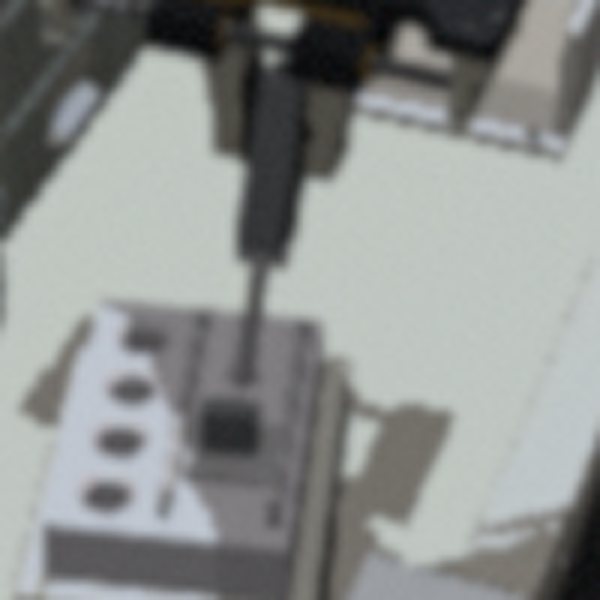

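{"op": "move_arm", "data": {
  "jaw": [0.9,0.9,0.9],
  "offset": [
    [0,-0.0015,-0.005],
    [0,-0.0015,-0.005],
    [0,0,0]
  ],
  "roll": [0,0,0]
}}

```text
t: 19.7
eef_pos: [0.4697, 0.1382, 0.1723]
ee_rot: [-1.571, 0.0, -3.138]
force: [1.1, -1.3, -0.3]
width: 0.0217
```

Run:
```python
from h import *
s=arm.get_state(); print(s["eef_pos"],s["t"],s["force"],s["moment"])
f=arm.grab_frame("side")
cv2.imwrite("pics/side10.png",cv2.resize(f["pixels"][160:260,235:335],None,fx=6,fy=6,interpolation=cv2.INTER_CUBIC))
print(arm.landmark_of(f,"stem_probe")[:1])
```

```text
[0.4697284  0.13817115 0.17232767] 19.7 [ 1.06023012 -1.32845547 -0.29531978] [-0.30717542  0.30080641 -0.01933427]
[{'position': [0.4705, 0.1555, 0.1303], 'p': 0.85}]
```

View pics/side10.png

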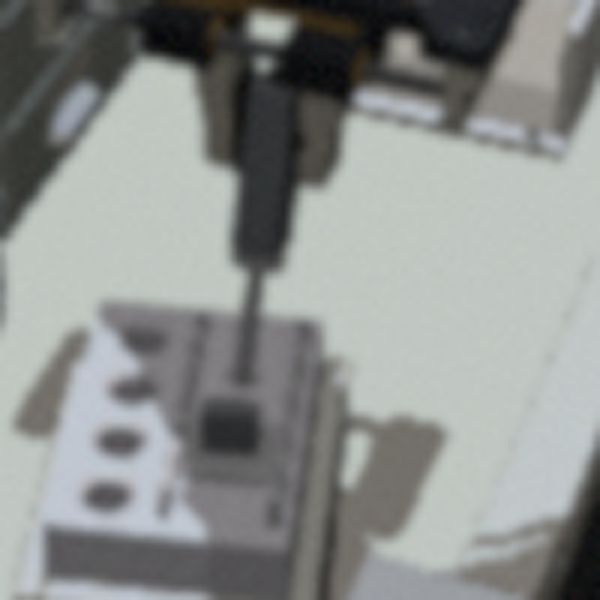

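{"op": "move_arm", "data": {
  "jaw": [0.9,0.9,0.9,0.9,0.9],
  "offset": [
    [0,-0.001,-0.005],
    [0,-0.001,-0.005],
    [0,-0.001,-0.005],
    [0,0,-0.005],
    [0,0,0]
  ],
  "roll": [0,0,0,0,0]
}}

```text
t: 20.42
eef_pos: [0.4696, 0.1583, 0.1751]
ee_rot: [-1.571, 0.0, -3.138]
force: [-0.8, -0.3, -0.2]
width: 0.0218
```

Run:
```python
from h import *
s=arm.get_state(); print(s["eef_pos"],s["t"],s["force"],s["moment"])
f=arm.grab_frame("side")
cv2.imwrite("pics/side11.png",cv2.resize(f["pixels"][160:260,235:335],None,fx=6,fy=6,interpolation=cv2.INTER_CUBIC))
print(arm.landmark_of(f,"stem_probe")[:1])
```

```text
[0.46964769 0.15826504 0.175144  ] 20.425 [-0.81449575 -0.25754293 -0.16752345] [-0.08741959  0.1899771  -0.02535034]
[{'position': [0.4724, 0.1666, 0.133], 'p': 0.68}]
```

View pics/side11.png

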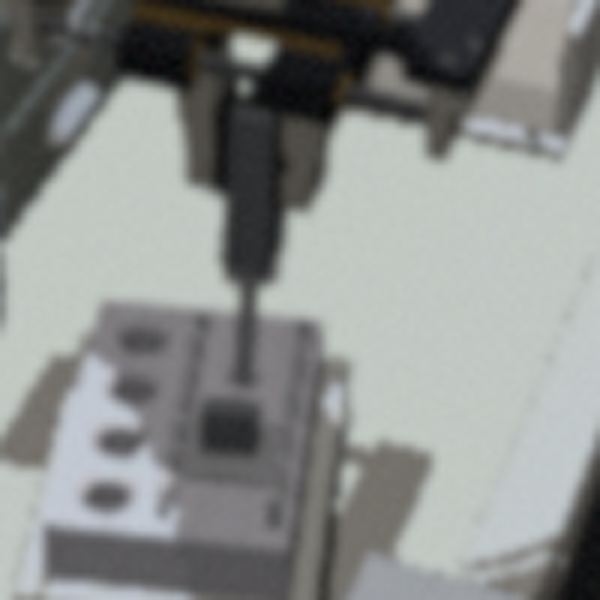

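{"op": "move_arm", "data": {
  "jaw": [0.9,0.9,0.9,0.9],
  "offset": [
    [0,0,-0.005],
    [0,0,-0.005],
    [0,0,-0.004],
    [0,0,0]
  ],
  "roll": [0,0,0,0]
}}

```text
t: 21.02
eef_pos: [0.4696, 0.1721, 0.1752]
ee_rot: [-1.571, 0.0, -3.138]
force: [-0.3, 0.2, -0.6]
width: 0.0219
```

Run:
```python
from h import *
s=arm.get_state(); print(s["eef_pos"],s["t"],s["force"],s["moment"])
w=arm.grab_frame("wrist"); cv2.imwrite("pics/w12.png",w["pixels"])
f=arm.grab_frame("side")
cv2.imwrite("pics/side12.png",cv2.resize(f["pixels"][160:260,235:335],None,fx=6,fy=6,interpolation=cv2.INTER_CUBIC))
print(arm.landmark_of(f,"stem_probe")[:1])
g=[.4687,.1722,.0735]; print(proj(f,[[.4697,.1722,.07],[.4697,.1722,.1335],[.4697,.1722,.217]]))
```

```text
[0.46955528 0.17210492 0.17516908] 21.025 [-0.30544065  0.18688649 -0.64535344] [-0.19829635  0.27915115 -0.00846747]
[{'position': [0.4702, 0.1709, 0.1301], 'p': 0.7}]
[[275.05623232 225.79649435]
 [275.29395975 207.22124998]
 [275.63510845 180.56500632]]
```

View pics/side12.png

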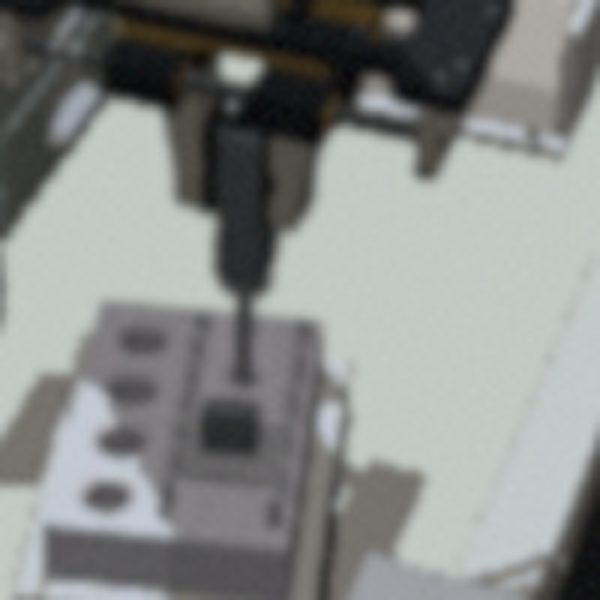

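View pics/w12.png

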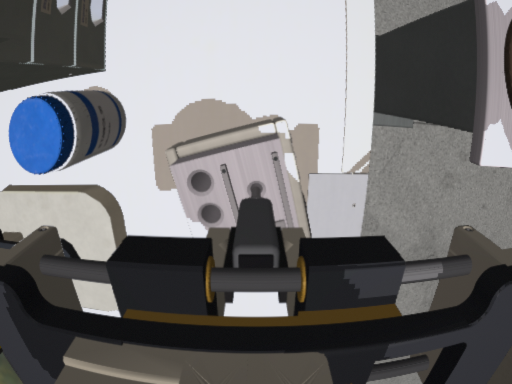

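{"op": "move_arm", "data": {
  "jaw": [0.9,0.9,0.9,0.9],
  "offset": [
    [0,0.004,0.002],
    [0,0.004,0],
    [0,0.004,0],
    [0,0,0]
  ],
  "roll": [0,0,0,0]
}}

```text
t: 21.68
eef_pos: [0.4694, 0.1695, 0.1628]
ee_rot: [-1.57, -0.001, -3.138]
force: [0.0, -0.1, -0.7]
width: 0.0217
```

Run:
```python
from h import *
s=arm.get_state(); print(s["eef_pos"],s["t"],s["force"],s["moment"])
w=arm.grab_frame("wrist"); cv2.imwrite("pics/w13.png",cv2.resize(w["pixels"][150:270,180:330],None,fx=5,fy=5,interpolation=cv2.INTER_CUBIC))
f=arm.grab_frame("side")
cv2.imwrite("pics/side13.png",cv2.resize(f["pixels"][160:260,235:335],None,fx=6,fy=6,interpolation=cv2.INTER_CUBIC))
```

```text
[0.46935039 0.16951246 0.16275345] 21.675 [ 0.03649494 -0.08347896 -0.68378299] [ 0.03850251  0.12121438 -0.0083803 ]
```

View pics/side13.png

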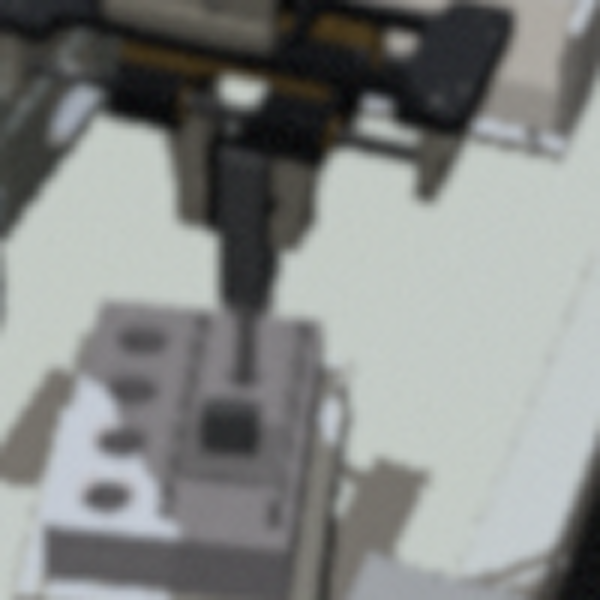

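View pics/w13.png

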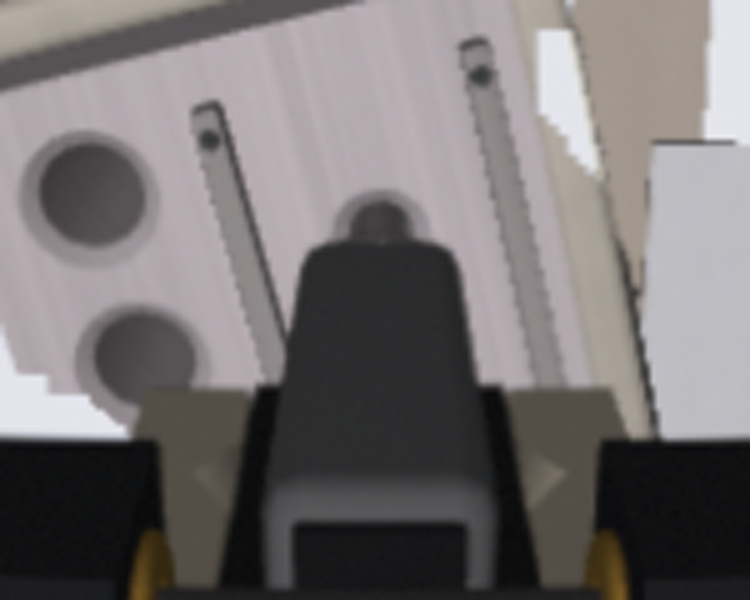

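{"op": "move_arm", "data": {
  "jaw": [0.9,0.9,0.9,0.9,0.9],
  "offset": [
    [0,0.005,0],
    [0,0.005,0],
    [0,0.005,0],
    [0,0.005,0],
    [0,0,0]
  ],
  "roll": [0,0,0,0,0]
}}

```text
t: 22.4
eef_pos: [0.4694, 0.1698, 0.1427]
ee_rot: [-1.571, -0.001, -3.138]
force: [0.1, 1.6, -2.0]
width: 0.0219
```

{"op": "move_arm", "data": {
  "jaw": [0.9,0.9,0.9,0.9],
  "offset": [
    [0,0.004,0],
    [0,0.004,0],
    [0,0.002,0],
    [0,0,0]
  ],
  "roll": [0,0,0,0]
}}

```text
t: 22.9
eef_pos: [0.4695, 0.1697, 0.133]
ee_rot: [-1.571, -0.0, -3.138]
force: [-0.8, 2.3, -2.2]
width: 0.0218
```

Run:
```python
from h import *
s=arm.get_state(); print(s["eef_pos"],s["t"],s["force"],s["moment"])
w=arm.grab_frame("wrist"); cv2.imwrite("pics/w14.png",cv2.resize(w["pixels"][150:270,180:330],None,fx=5,fy=5,interpolation=cv2.INTER_CUBIC))
f=arm.grab_frame("side")
cv2.imwrite("pics/side14.png",cv2.resize(f["pixels"][160:260,235:335],None,fx=6,fy=6,interpolation=cv2.INTER_CUBIC))
print(arm.landmark_of(f,"stem_probe")[:1])
```

```text
[0.46950264 0.16967306 0.13297899] 22.9 [-0.7622705   2.26133775 -2.1981552 ] [1.04493002 0.12542246 0.02476759]
[{'position': [0.4716, 0.17, 0.0901], 'p': 0.78}]
```

View pics/side14.png

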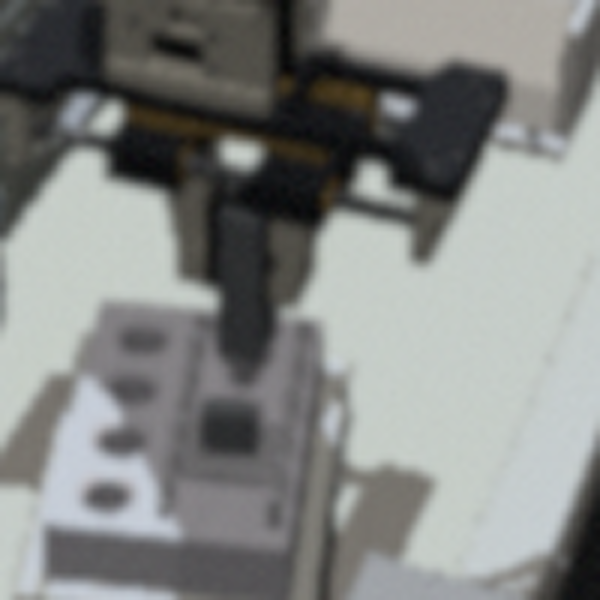

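{"op": "move_arm", "data": {
  "jaw": [0.9,0.9,0.9,0.9],
  "offset": [
    [0,0.002,-0.001],
    [0,0.002,0],
    [0,0.001,0],
    [0,0,0]
  ],
  "roll": [0,0,0,0]
}}

```text
t: 23.55
eef_pos: [0.4695, 0.1704, 0.1281]
ee_rot: [-1.57, -0.0, -3.138]
force: [-0.3, 0.1, -0.6]
width: 0.0218
```

{"op": "move_arm", "data": {
  "jaw": [0.9,0.9,0.9],
  "offset": [
    [0,0.001,0],
    [0,0.001,0],
    [0,0,0]
  ],
  "roll": [0,0,0]
}}

```text
t: 23.92
eef_pos: [0.4695, 0.1706, 0.1262]
ee_rot: [-1.571, -0.0, -3.138]
force: [0.1, -1.1, 0.3]
width: 0.022
```

{"op": "move_arm", "data": {
  "jaw": [0.9,0.9,0.9],
  "offset": [
    [0,0.001,0],
    [0,0.001,0],
    [0,0,0]
  ],
  "roll": [0,0,0]
}}

```text
t: 24.3
eef_pos: [0.4696, 0.1707, 0.1244]
ee_rot: [-1.571, 0.0, -3.138]
force: [-1.6, -0.4, 2.0]
width: 0.022
```

Run:
```python
from h import *
s=arm.get_state(); print(s["eef_pos"],s["t"],s["force"],s["moment"])
w=arm.grab_frame("wrist"); cv2.imwrite("pics/w15.png",cv2.resize(w["pixels"][150:270,180:330],None,fx=5,fy=5,interpolation=cv2.INTER_CUBIC))
f=arm.grab_frame("side")
cv2.imwrite("pics/side15.png",cv2.resize(f["pixels"][160:260,235:335],None,fx=6,fy=6,interpolation=cv2.INTER_CUBIC))
print(arm.landmark_of(f,"stem_probe")[:1])
```

```text
[0.46960872 0.17072585 0.12439581] 24.3 [-1.60049053 -0.43533974  1.99475128] [-0.03989537  0.43408151  0.02449842]
[{'position': [0.47, 0.1718, 0.0816], 'p': 0.64}]
```

View pics/side15.png

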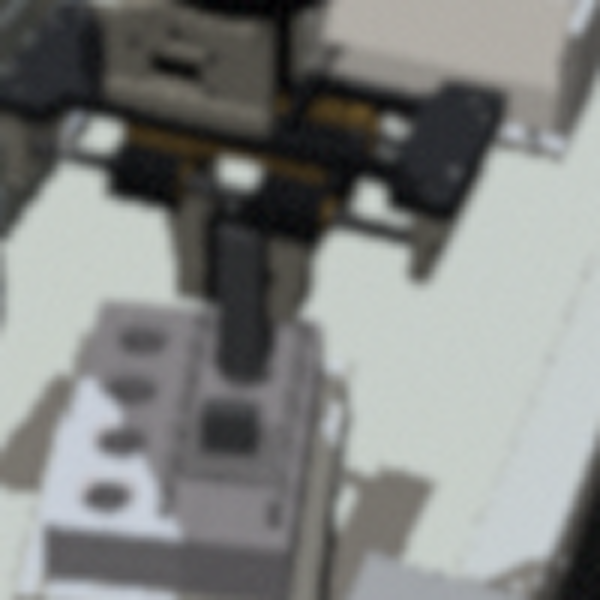

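View pics/w15.png

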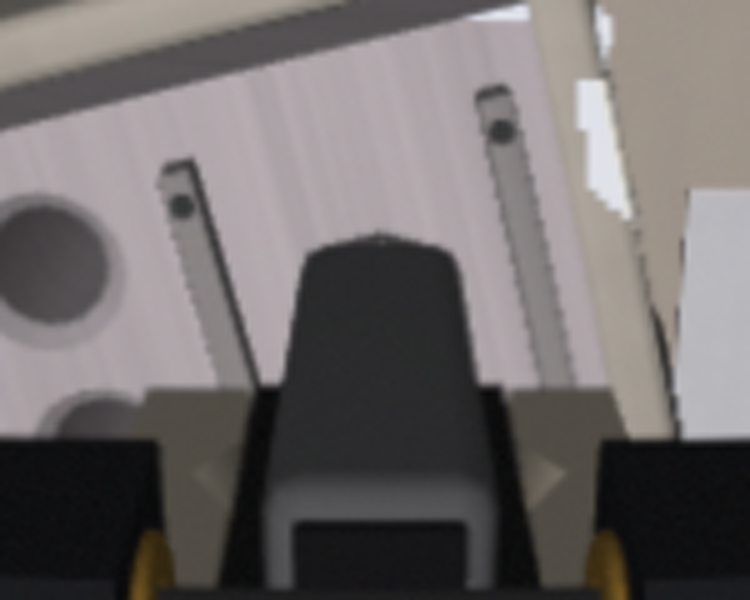

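{"op": "move_arm", "data": {
  "jaw": [0.9,0.9,0.9],
  "offset": [
    [0,0.001,0],
    [0,0,0],
    [0,0,0]
  ],
  "roll": [0,0,0]
}}

```text
t: 24.82
eef_pos: [0.4697, 0.171, 0.1241]
ee_rot: [-1.571, 0.001, -3.138]
force: [-4.7, 0.5, 10.2]
width: 0.0221
```

{"op": "move_arm", "data": {
  "jaw": [0.85,0.7,0.55,0.45,0.45],
  "offset": [
    [0,-0.0008,0],
    [0,0,0],
    [0,0,0],
    [0,0,0],
    [0,0,0]
  ],
  "roll": [0,0,0,0,0]
}}

```text
t: 25.45
eef_pos: [0.4695, 0.1706, 0.1239]
ee_rot: [-1.571, -0.0, -3.138]
force: [0.3, -0.4, 0.1]
width: 0.0473
```

{"op": "move_arm", "data": {
  "jaw": [0.45,0.45,0.45,0.45,0.45],
  "offset": [
    [0,-0.01,0],
    [0,-0.03,0],
    [0,-0.05,0],
    [0,-0.05,0.03],
    [0,-0.02,0.06]
  ],
  "roll": [0,0,0,0,0]
}}

```text
t: 26.08
eef_pos: [0.4711, 0.0818, 0.2878]
ee_rot: [-1.573, 0.005, -3.135]
force: [1.1, -0.0, -1.4]
width: 0.0485
```

{"op": "move_arm", "data": {
  "jaw": [0.45,0.45,0.45,0.45],
  "offset": [
    [0,0,0.06],
    [0,0,0.06],
    [0,0,0.04],
    [0,0,0]
  ],
  "roll": [0,0,0,0]
}}

```text
t: 26.58
eef_pos: [0.47, -0.0809, 0.2845]
ee_rot: [-1.571, 0.001, 3.141]
force: [0.2, -0.4, -0.4]
width: 0.0482
```

Run:
```python
from h import *
s=arm.get_state(); print(s["eef_pos"],s["t"],s["force"],s["width"])
for n in ("side","top"):
  f=arm.grab_frame(n); cv2.imwrite(f"pics/{n}16.png",f["pixels"])
  c=proj(f,[.4687,.1695,.1])[0].astype(int)
  cv2.imwrite(f"pics/{n}16c.png",cv2.resize(f["pixels"][c[1]-50:c[1]+50,c[0]-50:c[0]+50],None,fx=6,fy=6,interpolation=cv2.INTER_CUBIC))
  print([np.round(proj(f,[.4695,.1705,z])-c+50,1)*6 for z in (.082,.166)])
  for t in ("stem_probe","stub_probe","shutter_tab","jar","pot","tape"): print(n,t,[(np.round(d["position"],4),d["p"]) for d in arm.landmark_of(f,t)[:2]])
```

```text
[ 0.47004481 -0.08094771  0.2845318 ] 26.575 [ 0.24633655 -0.42781366 -0.43199489] 0.04818420914681301
[array([[302.4, 336. ]]), array([[304.2, 184.8]])]
side stem_probe [(array([0.4691, 0.1728, 0.0828]), 0.88)]
side stub_probe [(array([ 0.436 , -0.1893,  0.0741]), 0.73)]
side shutter_tab [(array([0.461 , 0.2207, 0.1023]), 0.74), (array([0.4724, 0.1723, 0.0836]), 0.23)]
side jar [(array([0.6616, 0.1091, 0.0058]), 0.72)]
side pot [(array([ 0.6487, -0.3343, -0.0019]), 0.58), (array([0.4588, 0.2171, 0.1031]), 0.22)]
side tape [(array([5.548e-01, 4.060e-01, 2.000e-04]), 0.79)]
[array([[303.6, 299.4]]), array([[275.4, 300. ]])]
top stem_probe []
top stub_probe []
top shutter_tab [(array([0.4553, 0.2159, 0.1005]), 0.62)]
top jar [(array([ 0.6591,  0.1114, -0.0007]), 0.7)]
top pot [(array([ 0.6486, -0.3347,  0.0035]), 0.83)]
top tape [(array([ 0.5545,  0.4156, -0.0042]), 0.68)]
```

View pics/side16c.png

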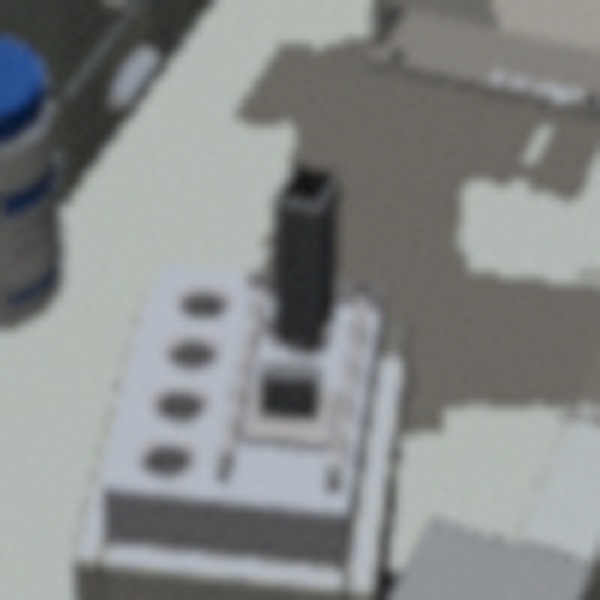

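View pics/top16c.png

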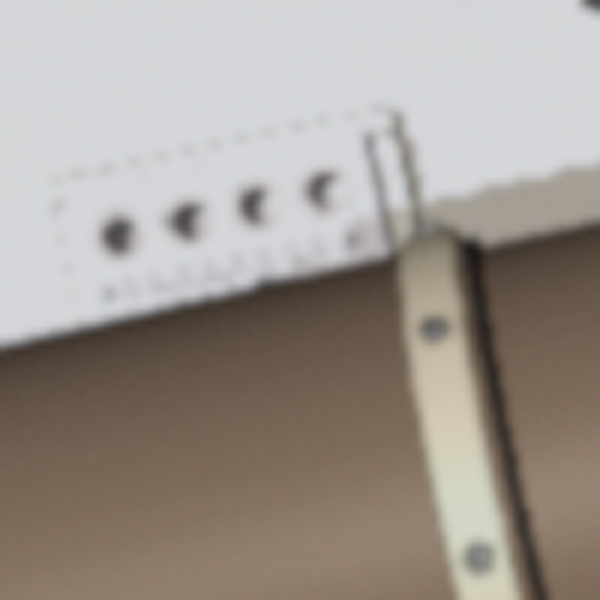

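View pics/side16.png

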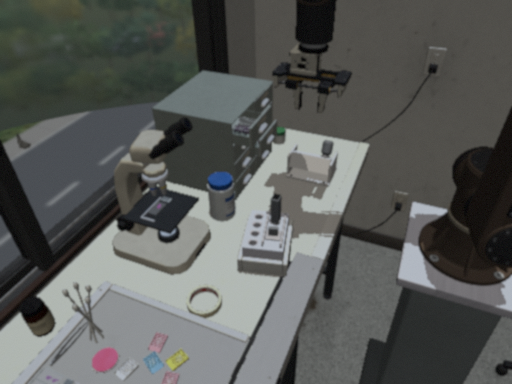

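```bash
python3 -c "
from station import arm
print(arm.job_done())"
```

```text
the job is handed in; nothing more can be done
None
```

The job is done and handed in at about 27 s on the robot's clock. No verdict was reported.

- **Shutter:** I gripped the tab and slid the shutter about 47 mm until about 8 N built up against the stop. The wrist picture then showed the well uncovered. The last check put the tab about 50 mm from the well, so it is still open.
- **Probe:** I drew the long-stemmed probe out along its lean. I put its tip about 8 mm into the well and swung it upright about that tip, then lowered it in small steps. The collar touched down with about 10 N; I eased off slightly and opened the fingers.
- **Final state:** The last side picture shows the probe standing upright. The network put its collar at z = 82.8 mm, against the block top at 82 mm.
- **Left alone:** The jar, pot and tape were found where they started, within the networks' error. The short probe is still in its sleeve.

**Checks that disagreed or failed:**
- The two cameras differed by about 5 to 7 mm on the tab position in the last pictures. That is larger than the networks' stated 4 mm error.
- The side camera's tape position differed from the top camera's by about 9 mm, though both were close to where it started.
- The arm hid both probes from the top camera at the end, so their final state rests on the side view.

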